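Shut the parts lid and draw a long extrusion out of a three-quarter drawer

ROBOT

A 6-joint arm with a two-finger parallel gripper is mounted at the origin on the work surface. World frame = base frame: x ahead of the robot, y to its left, z up, the work surface at z = 0. Lengths are in m, angles in degrees, forces in N, time in s.
With the tool pointing down it reaches from about 0.35 to 0.875 m from the base axis. Payload 4.2 kg.
Tool frame: the origin (TCP) lies midway between the tips of the shut fingers; the grasp point (between the pads) lies 19 mm behind it; z points along the fingers, y is the line along which they close (so a half turn about z gives the same grasp; the last joint's range is limited). The gripper opens to 85 mm and grips with 20 to 120 N. Pads are 22 mm wide; open, the fingers measure 114 mm over their backs; the gripper's body (76 mm by 85 mm) begins 54 mm behind the grasp point. The pads swing forward as they close: fully open they stand 13 mm farther back than shut.
Start: joints at [77.957, 22.042, 0.453, 0, -68.411, -14.817], TCP at [0.282, 0.558, 0.194] pointing down, gripper open.
Joint ranges: [-179.83, 179.83], [-69.29, 118.12], [-61.27, 80.66], [-181.25, 117.63], [-171.15, -9.14], [-177.46, 177.46]. Speed limits (degrees/s): [159.86, 159.86, 180, 180, 180, 180].

INTERFACE

Orientations are given as a 3x3 rotation matrix whose columns are the frame's x, y, z axes.
In Python, from rig import env gives the robot as it stands. The module is installed in compiled form; this text tells all that it offers.
- The arm moves only by the shell command python3 -m creep 'ROWS' [FORCE]. ROWS is a JSON object of lists of equal length, an entry for each row: "offset": the shift along the world's x, y, z in mm, a list of three; "yaw": the turn about the world's z in degrees; "fingers": the closure, from 0 (fully open) to 1 (shut). A call has 1 to 10 rows; each row is the pose to reach, as a shift and turn from the pose commanded when the call began; what a row does not reach only later rows make up. A row lasts 1/10 s, in which the tool goes at most 50 mm and 8.59 degrees, less where a joint would pass 70% of its speed; a pose out of reach is approached as far as the arm can. A call with a gripper value outside its range is refused whole. The fingers move at their own pace and stop on an object; FORCE is the grip in N (left out, the last holds). Time passes only in rows, so rows that repeat a pose let the fingers close. It gives the time, the measured TCP pose, the force, the opening and the grip force at its end, in the units of the state.
- env.sense(): the state, without advancing time (a new reading comes with each control period).
- env.capture(name): name is "scene" or "side" or "wrist"; returns a dict with "img" (420x560x3 uint8, red, green, blue), "camera_matrix" (3x3 intrinsics, pixels), "extrinsics" (4x4, takes a point from camera to world coordinates). Camera axes: x right, y up, looking along -z (the intrinsics and any distortion apply to the point x, -y, -z); pixel columns grow to the right and rows downward; lengths in m; the calibration is good to about 2 mm. A picture is of the moment at which its call begins. There is no depth.
- env.finish_job(): hands the job in; it is judged then, once.
Trained networks look in a picture, given as the dict that the camera call returned (one of the last four; its "shot" number tells which), for a name from the list of things; names that differ only in an ending like _2 or _b are one class to them, and where a whole thing is asked for, a point or a joint stands for the part that bears it (a point fixed in the world has none). Each returns a list of dicts, best first, with "p" (0 to 1); they miss things now and then, are a little off and sometimes report something else, mostly with a low value. They report only what shows in the picture. A call takes as long as a camera call.
- env.boxes_of(picture, thing): "at" ([x, y, z] in m, in world coordinates, good to about 4 mm: the middle of the surface that is visible of it).
The state is a dict: "clock": time; "qpos": joint angles; "qd": joint speeds; "effort": joint torques, N m; "tool_pos": TCP position; "tool_rot": TCP orientation; "contact_force": force on the tool from outside, world axes, zero at the start; "torque": the same for the moment, N m; "opening": opening from 0.0 (shut) to 1.0 (fully open); "grasp_force": force on a finger pad.
Only numpy, scipy, OpenCV 4.12 (cv2) and the standard library are available. Lean on these libraries where they do the work, as an engineer would, in place of code of your own. Each camera call takes 0.05 s, during which the arm holds its last target. There are 200 camera calls.

TASK

The cabinet's top drawer is out as far as its slides let it go, and the long aluminium extrusion in it still reaches back under the cabinet. First lower the flip-up lid of the drawer's small-parts compartment, which hangs over the extrusion, until it is fully shut, without letting it slam; then grip the extrusion, tip its front end up and draw it slantwise out through the gap without levering it hard against the cabinet or drawer. Finish with the gripper still holding it, at rest, the whole extrusion well above the cabinet top and clear of the cabinet, the lid shut and the drawer left out, and do not disturb the other things on the bench and cabinet.

Things in the scene. Friction and masses are not known exactly. Their poses are not given: they have to be found in the camera images.
- cabinet: grey steel bench tool cabinet, fixed, 340 deep (x) x 330 wide (y) x 165 mm high, two drawers, lower one shut. Origin: on the bench, at the middle of the lower edge of its front face (plane x = 0, towards the robot); x points to its back, y left seen from the robot, z up. Its top plate's underside, over the top drawer, is 155 mm above the bench. A glue stick stands on its top
- cabinet_front_edge (a point): point on the top front edge of the cabinet, 165 mm above the bench, above the middle of the lane the extrusion lies in (x = 0, y = -69 mm of the cabinet)
- drawer (a joint): how far the top drawer is out, m: 0 shut, 0.225 at stop; starts within 7 mm of the stop; slides with about 8 N of friction. Inside 305 mm long, 288 wide; floor 90 mm above the bench; side walls rise 55 mm, front panel 62 mm above that floor. A 48 mm high partition along x at cabinet y = +8 mm parts it: right (-y) the extrusion's open lane, 150 wide; left (+y) the lidded compartment
- drawer_front_rim (a point): point on the upper rim of the drawer's 12 mm thick front panel, in the middle of its thickness and in front of the middle of the extrusion's lane; 152 mm above the bench. The panel's inner side is 6 mm behind it; the drawer's bar handle stands 35 mm out in front of the panel
- parts_lid (a joint): angle of the small-parts lid, rad: 0 flat and shut over its compartment, 1.57 upright, 2.0 leaning back over the lane at its stop; starts at 1.75 to 1.95. Grey plastic plate, 150 mm along the hinge, 131 mm from hinge to free edge, 4 mm thick, 0.12 kg; a friction hinge (0.14 N m) holds it at any angle, so it must be pushed all the way down
- parts_lid_hinge (a point): middle of the lid's hinge line and of its underside, on top of the partition, 138 mm above the bench, 85 mm behind the front panel's inner side; the line runs along the cabinet's x axis. The shut lid spreads from here towards the cabinet's +y; rising, its free edge swings up and over towards -y. The point's axes turn with the lid
- bar: the long aluminium T-slot extrusion, 270 x 20 x 20 mm, 0.11 to 0.18 kg, lying on the drawer floor along the open lane, within 5 degrees. Origin: middle of its length, on its underside; x along it away from the robot, z up. Front end 6 to 30 mm behind the drawer's front panel; its rear 55 to 80 mm reaches under the cabinet. (A 110 mm offcut on the bench is not it)
- bar_front (a point): centre of the extrusion's front end face (the end towards the robot)
- bar_back (a point): centre of the extrusion's rear end face (under the cabinet at the start)
- offcut: bystander: 110 x 20 x 20 mm extrusion offcut on the bench to the left of the cabinet; origin centre of its underside
- caliper: bystander: digital caliper 235 x 80 x 14 mm lying on the bench to the right of the cabinet; origin in the middle of its beam, on the bench
- scraper: bystander: bed scraper (spatula) 210 mm long lying on the bench to the left; origin in its middle
- ipa_bottle: bystander: white plastic bottle, diameter 60, 160 mm high, standing on the bench to the right of the cabinet; origin centre of its base
- spool: bystander: filament spool, diameter 200, 65 mm high, lying on the bench to the left of the cabinet; origin centre of its underside
- glue_stick: bystander: white glue stick, diameter 30, 75 mm high, standing on the cabinet's top, left front; origin centre of its base
- bracket: bystander: grey printed L-bracket 50 x 40 x 45 mm on the bench just right of the drawer; origin centre of its underside

How it is judged (in metres and radians):
On the way, in this order (a step that is already met when the one before it is completed fails the run):
1. the small-parts lid is fully shut, the extrusion still lying in the drawer (value of joint parts_lid below 0.06 rad and height (world z) of bar_front below 0.14 m), for 0.2 s.
2. the extrusion is out of the drawer, both ends above the cabinet top, carried by the gripper (height (world z) of each of bar_front, bar_back above 0.2 m and contact force between the fingers and bar above 1 N), for 0.2 s.
At the end, for the whole second after the job is handed in: The extrusion is held still (under 50 mm/s) in the gripper with both its ends higher than 200 mm above the bench (35 mm above the cabinet's top), not touching cabinet or drawer; the lid is shut (under 0.06 rad); the drawer is still out (over 190 mm) (all of step 2 and contact force between bar and cabinet below 0.1 N and linear speed of bar below 0.05 m/s and value of joint parts_lid below 0.06 rad and value of joint drawer above 0.19 m); the arm keeps its last pose, push and grip.
It fails at once if the lid is slammed (turns faster than 5 rad/s) (velocity of joint parts_lid below -5 rad/s).
It fails at once if the extrusion is forced against the cabinet or drawer (over 40 N) (contact force between bar and cabinet above 40 N).
It fails at once if a bystander is disturbed (moved more than 30 mm) (distance of any of offcut, caliper, scraper, ipa_bottle, spool, glue_stick, bracket from where it was at the start of the episode above 0.03 m).
It also fails if it takes over 58 s, if anything falls off the work surface, if the arm or the gripper's body presses on something with over 40 N, if the wrist force passes 120 N, or if a joint passes its speed limit or range.

## Working session

There is one attempt and no reset: what is moved stays moved. The work goes in short steps, Python scripts to look and compute and a shell command to move; the robot and the scene stay as the last step left them, time stands still between calls to the robot, and variables do not carry over. Pictures are saved under pics/ and viewed, at most 10 in all, crops included, and the job is handed in when it is done.

```bash
mkdir -p pics; ls
cat > h.py <<'E'
import numpy as np, cv2
from rig import env
def save(c,n): cv2.imwrite(f'pics/{n}.png',cv2.cvtColor(c['img'],cv2.COLOR_RGB2BGR))
def proj(c,P):
    P=np.atleast_2d(P); E=c['extrinsics']; q=(P-E[:3,3])@E[:3,:3]; q=q*[1,-1,-1]
    p=q@np.array(c['camera_matrix']).T; return p[:,:2]/p[:,2:]
def onz(c,uv,z):
    E=c['extrinsics']; d=np.linalg.solve(np.array(c['camera_matrix']),[uv[0],uv[1],1])*[1,-1,-1]; d=E[:3,:3]@d
    return E[:3,3]+d*(z-E[2,3])/d[2]
E
python3 - <<'E'
from h import *
np.set_printoptions(precision=3,suppress=True)
s=env.sense();print(s['clock'],s['tool_pos'],s['tool_rot'],s['opening'])
cs={}
for n in('scene','side'):
    c=env.capture(n);save(c,n+'1');print(n,c['extrinsics'],c['camera_matrix'])
    for t in('cabinet','drawer','drawer_front_rim','cabinet_front_edge','parts_lid','parts_lid_hinge','bar','bar_front','bracket','glue_stick','ipa_bottle'):
        try:
            r=env.boxes_of(c,t);print(t,[(np.array(x['at']).round(3).tolist(),round(x['p'],2)) for x in r[:2]])
        except Exception as e: print(t,e)
E
```

```text
pics
0.0 [0.282 0.557 0.193] [[ 0.892 -0.452 -0.001]
 [-0.452 -0.892 -0.002]
 [ 0.     0.002 -1.   ]] 0.9999049228757642
scene [[ 0.556 -0.635  0.537  1.353]
 [ 0.831  0.427 -0.355 -0.445]
 [-0.004  0.644  0.765  1.202]
 [ 0.     0.     0.     1.   ]] [[417.815   0.    275.463]
 [  0.    417.815 208.01 ]
 [  0.      0.      1.   ]]
cabinet [([0.86, -0.096, 0.167], 0.8), ([0.425, -0.527, 0.011], 0.16)]
drawer [([0.543, -0.059, 0.095], 0.77), ([0.86, -0.092, 0.166], 0.6)]
drawer_front_rim [([0.545, -0.061, 0.096], 0.81)]
cabinet_front_edge [([0.857, -0.095, 0.169], 0.64)]
parts_lid [([0.588, -0.07, 0.223], 0.45)]
parts_lid_hinge [([0.589, -0.072, 0.225], 0.64)]
bar [([0.574, -0.137, 0.106], 0.81)]
bar_front [([0.577, -0.137, 0.107], 0.56)]
bracket [([0.482, -0.37, 0.015], 0.45), ([0.748, 0.024, 0.221], 0.37)]
glue_stick [([0.752, 0.024, 0.218], 0.46)]
ipa_bottle [([0.651, -0.458, 0.097], 0.82)]
side [[ 0.962  0.155 -0.225  0.323]
 [-0.273  0.562 -0.781 -0.964]
 [ 0.006  0.812  0.583  0.859]
 [ 0.     0.     0.     1.   ]] [[408.813   0.    279.457]
 [  0.    408.813 208.519]
 [  0.      0.      1.   ]]
cabinet [([0.766, -0.16, 0.149], 0.72)]
drawer []
drawer_front_rim [([0.566, -0.068, 0.125], 0.61)]
cabinet_front_edge [([0.766, -0.161, 0.152], 0.7)]
parts_lid [([0.766, -0.16, 0.152], 0.7), ([0.563, -0.072, 0.205], 0.68)]
parts_lid_hinge [([0.563, -0.064, 0.207], 0.57)]
bar [([0.594, -0.141, 0.105], 0.58)]
bar_front [([0.596, -0.143, 0.108], 0.87)]
bracket [([0.471, -0.37, 0.006], 0.8)]
glue_stick [([0.738, 0.018, 0.21], 0.74)]
ipa_bottle [([0.622, -0.472, 0.095], 0.59)]
```

View pics/scene1.png

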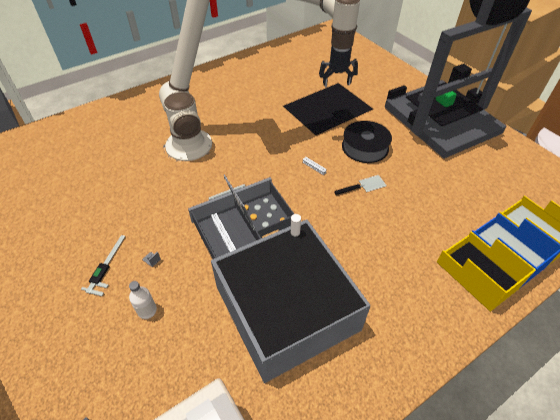

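View pics/side1.png

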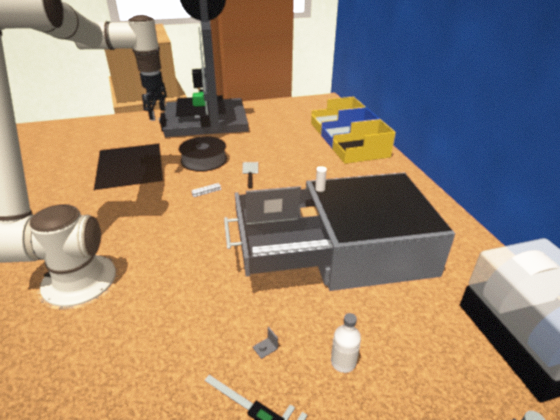

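Both views show the cabinet (top corners in scene near (214,265), (303,226), (366,303), (266,358)), the drawer out towards the robot, the lid leaning over the lane, and the bar visible in the lane. I'll zoom in to get corner pixels.

Run:
```python
import cv2
a=cv2.imread('pics/scene1.png')[165:375,180:380]; b=cv2.imread('pics/side1.png')[165:290,220:460]
cv2.imwrite('pics/sc_crop.png',cv2.resize(a,None,fx=2.8,fy=2.8,interpolation=2)); cv2.imwrite('pics/si_crop.png',cv2.resize(b,None,fx=3.3,fy=3.3,interpolation=2))
```

```text
(no output)
```

View pics/sc_crop.png

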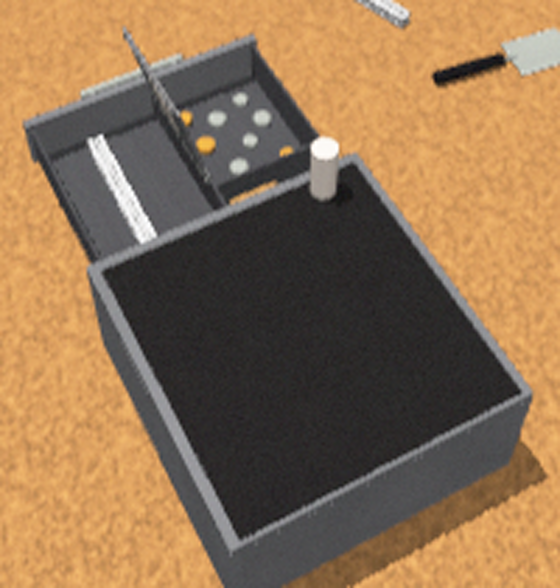

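View pics/si_crop.png

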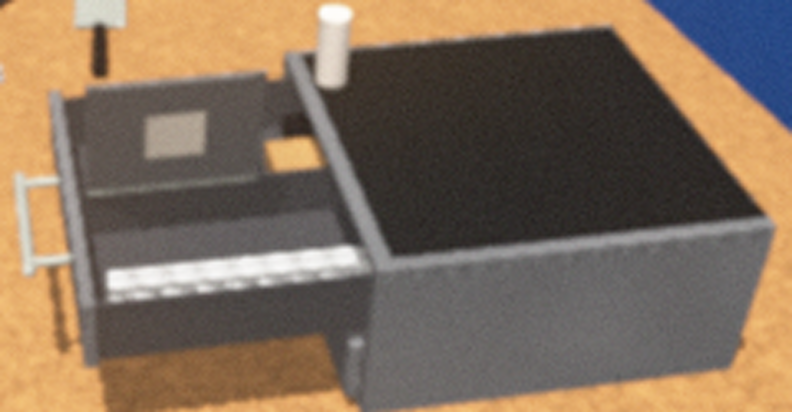

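The crops give the corner pixels: cabinet top, drawer front rim, bar and the lid's free edge. Next I fit the pose from both views.

```bash
cat > fit.py <<'E'
from h import *
from scipy.optimize import least_squares
np.set_printoptions(precision=3,suppress=True)
C={n:env.capture(n) for n in('scene','side')}
S=lambda u,v:np.array([u/2.8+180,v/2.8+165]); D=lambda u,v:np.array([u/3.3+220,v/3.3+165])
top=np.array([[0,-.165,.165],[0,.165,.165],[.34,.165,.165],[.34,-.165,.165]])
ps=np.array([S(90,268),S(357,156),S(530,393),S(233,548)]);pd=np.array([D(385,268),D(287,55),D(612,28),D(773,222)])
def W(p,P):
    c,s=np.cos(p[2]),np.sin(p[2]); P=np.atleast_2d(P); return np.c_[p[0]+c*P[:,0]-s*P[:,1],p[1]+s*P[:,0]+c*P[:,1],P[:,2]]
f=lambda p:np.r_[(proj(C['scene'],W(p,top))-ps).ravel(),(proj(C['side'],W(p,top))-pd).ravel()]
r=least_squares(f,[.72,-.08,0]);p=r.x;print(p,np.degrees(p[2]),r.fun.round(1))
def inv(P): c,s=np.cos(p[2]),np.sin(p[2]);d=P-np.r_[p[:2],0];return np.array([c*d[0]+s*d[1],-s*d[0]+c*d[1],d[2]])
if __name__=='__main__':
    for n,c,u,z in [('panR',C['scene'],S(27,123),.152),('panL',C['scene'],S(254,38),.152),('panL',C['side'],D(52,93),.152),('panR',C['side'],D(88,300),.152),
     ('barF',C['scene'],S(96,138),.11),('barB',C['scene'],S(148,240),.11),('barF top',C['side'],D(108,280),.105),('barmid',C['side'],D(355,257),.11)]:
        w=onz(c,u,z);print(n,w,inv(w))
    # lid angle
    xs=None
    for th in np.arange(1.7,2.0,.05):
        P=[[x,.008+.131*np.cos(th),.138+.131*np.sin(th)] for x in(-.2,-.05)]
        print(round(th,2),proj(C['scene'],W(p,P)).ravel(),proj(C['side'],W(p,P)).ravel())
    print(S(127,31),D(84,88),D(266,74))
E
python3 fit.py
```

```text
[ 0.701 -0.069 -0.103] -5.924409956642451 [-1.8 -0.7 -0.5 -1.9  1.8 -0.  -1.   1.9 -1.6 -0.2 -0.6 -1.9 -0.1 -2.4
  2.1  0. ]
panR [ 0.462 -0.193  0.152] [-0.225 -0.148  0.152]
panL [0.495 0.104 0.152] [-0.223  0.151  0.152]
panL [0.487 0.098 0.152] [-0.231  0.143  0.152]
panR [ 0.459 -0.195  0.152] [-0.228 -0.151  0.152]
barF [ 0.494 -0.124  0.11 ] [-0.2   -0.076  0.11 ]
barB [ 0.658 -0.146  0.11 ] [-0.035 -0.082  0.11 ]
barF top [ 0.489 -0.124  0.105] [-0.205 -0.077  0.105]
barmid [ 0.698 -0.157  0.11 ] [ 0.005 -0.088  0.11 ]
1.7 [228.48  174.665 249.101 206.896] [249.69  187.06  304.446 182.203]
1.75 [226.613 175.585 247.123 207.912] [249.981 188.674 304.957 183.766]
1.8 [224.77  176.573 245.166 208.992] [250.276 190.392 305.463 185.431]
1.85 [222.957 177.626 243.236 210.135] [250.574 192.21  305.961 187.194]
1.9 [221.179 178.74  241.339 211.337] [250.875 194.122 306.45  189.051]
1.95 [219.441 179.912 239.482 212.594] [251.178 196.123 306.929 190.997]
2.0 [217.751 181.138 237.669 213.901] [251.481 198.209 307.395 193.026]
[225.357 176.071] [245.455 191.667] [300.606 187.424]
```

Cabinet fit: origin (0.701, −0.069), yaw −5.9°. The bar's front end is at about (0.492, −0.124), and the lid stands at about 1.8 rad. I'll move above the lane with shut fingers.

```bash
python3 -m creep '{"offset":[[0,0,50],[0,0,100],[0,0,150],[10,-40,190],[30,-85,190],[50,-130,190],[70,-175,190],[90,-220,190],[110,-265,190],[130,-310,190]],"yaw":[0,2,4,6,8,10,12,14,16,19],"fingers":[1,1,1,1,1,1,1,1,1,1]}' 20
python3 -m creep '{"offset":[[20,-45,0],[40,-90,0],[60,-135,0],[80,-180,0],[100,-225,0],[120,-270,0],[140,-315,0],[153,-360,0],[153,-367,0],[153,-367,0]],"yaw":[0,0,0,0,0,0,0,0,0,0],"fingers":[1,1,1,1,1,1,1,1,1,1]}'
```

```text
clock: 2.3
tool_pos: [0.4122, 0.2464, 0.3841]
tool_rot: [[0.991, -0.134, 0.001], [-0.134, -0.991, 0.001], [0.001, -0.001, -1.0]]
contact_force: [1.4, 1.5, -0.1]
opening: -0.005
grasp_force: 0.0
clock: 3.3
tool_pos: [0.5649, -0.12, 0.3829]
tool_rot: [[0.99, -0.14, -0.001], [-0.14, -0.99, 0.0], [-0.001, 0.0, -1.0]]
contact_force: [-0.3, 0.0, 0.5]
opening: 0.004
grasp_force: 0.0
```

Run:
```python
from h import *
c=env.capture('wrist');save(c,'w1')
np.set_printoptions(precision=3,suppress=True)
for t in('parts_lid','bar','bar_front','bar_back','parts_lid_hinge','drawer_front_rim'):
    print(t,[(np.array(x['at']).round(3).tolist(),round(x['p'],2)) for x in env.boxes_of(c,t)[:2]])
# predicted points
from fit import W,p
P=W(p,[[-.2,-.022,.265],[-.05,-.022,.265],[-.215,.008,.138],[-.06,.008,.138],[0,-.165,.165],[0,.165,.165],[-.203,-.076,.11]])
print(proj(c,P))
```

```text
parts_lid [([0.567, -0.075, 0.266], 0.87)]
bar [([0.6, -0.139, 0.114], 0.6), ([0.585, -0.05, 0.093], 0.33)]
bar_front [([0.606, -0.139, 0.107], 0.86)]
bar_back [([0.599, -0.142, 0.11], 0.63)]
parts_lid_hinge [([0.57, -0.071, 0.269], 0.79)]
drawer_front_rim [([0.591, -0.055, 0.09], 0.75), ([0.406, -0.506, 0.009], 0.5)]
[ 0.701 -0.069 -0.103] -5.924409956642451 [-1.8 -0.7 -0.5 -1.9  1.8 -0.  -1.   1.9 -1.6 -0.2 -0.6 -1.9 -0.1 -2.4
  2.1  0. ]
[[225.905 266.941]
 [210.875  89.315]
 [214.941 232.369]
 [202.896 100.818]
 [368.474  30.52 ]
 [ 33.618  44.558]
 [282.555 213.434]]
```

View pics/w1.png

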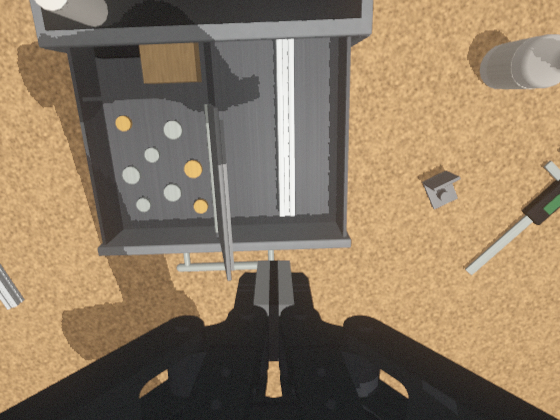

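Wrist view: hinge line from about (208,105) to (215,232) and the lid's front free corner at (229,278), both matching the prediction. The bar's front end is at about (287,216). I'll descend beside the lid and push it.

```bash
python3 -m creep '{"offset":[[0,0,-45],[0,0,-90],[0,0,-130],[0,0,-168],[1,12,-168],[2,24,-168],[4,36,-168],[5,48,-168],[6,60,-168],[7,72,-168]],"yaw":[0,0,0,0,0,0,0,0,0,0],"fingers":[1,1,1,1,1,1,1,1,1,1]}'
python3 -m creep '{"offset":[[1,12,0],[2,24,0],[4,36,0],[5,48,0],[5,48,0]],"yaw":[0,0,0,0,0],"fingers":[1,1,1,1,1]}'
python3 - <<'E'
from h import *
save(env.capture('side'),'s2')
E
```

```text
clock: 4.75
tool_pos: [0.5728, -0.0452, 0.2167]
tool_rot: [[0.991, -0.136, 0.003], [-0.136, -0.991, 0.0], [0.003, -0.001, -1.0]]
contact_force: [0.2, -2.0, -0.3]
opening: -0.002
grasp_force: 0.6
clock: 5.25
tool_pos: [0.5772, 0.0031, 0.2154]
tool_rot: [[0.991, -0.135, -0.0], [-0.135, -0.991, 0.0], [-0.0, -0.0, -1.0]]
contact_force: [-0.2, -0.1, 0.6]
opening: 0.0
grasp_force: 0.0
```

View pics/s2.png

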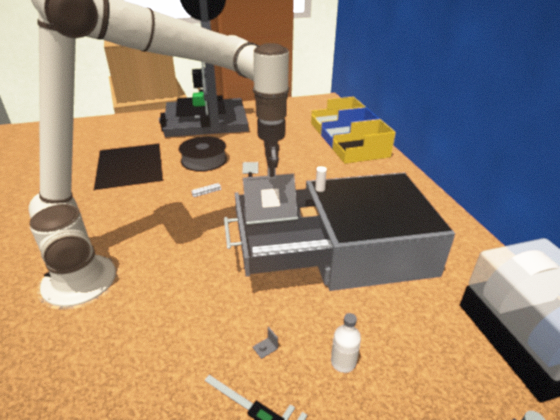

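The lid is past upright, with the fingertip on its upper face near (272,178). I'll follow the arc down.

```bash
python3 -m creep '{"offset":[[1,11,-10],[2,19,-20],[2,25,-29],[3,29,-38],[3,33,-48],[4,35,-57],[4,37,-65],[4,37,-70],[4,37,-72],[4,37,-73]],"yaw":[0,0,0,0,0,0,0,0,0,0],"fingers":[1,1,1,1,1,1,1,1,1,1]}'
```

```text
clock: 6.3
tool_pos: [0.5808, 0.0382, 0.1425]
tool_rot: [[0.991, -0.137, -0.0], [-0.137, -0.991, -0.0], [-0.0, 0.0, -1.0]]
contact_force: [0.1, 0.4, 0.2]
opening: -0.003
grasp_force: 0.3
```

```bash
python3 -m creep '{"offset":[[0,0,-2],[0,0,-3],[0,0,-4],[0,0,-4]],"yaw":[0,0,0,0],"fingers":[1,1,1,1]}'
```

```text
clock: 6.7
tool_pos: [0.5811, 0.0384, 0.1386]
tool_rot: [[0.991, -0.137, 0.0], [-0.137, -0.991, 0.0], [0.0, -0.0, -1.0]]
contact_force: [-0.0, 0.9, 0.4]
opening: 0.003
grasp_force: 0.2
```

```bash
python3 -m creep '{"offset":[[0,0,-1],[0,0,-2],[0,0,-3],[0,0,-3]],"yaw":[0,0,0,0],"fingers":[1,1,1,1]}'
python3 - <<'E'
from h import *
c=env.capture('side');save(c,'s3')
a=cv2.imread('pics/s3.png')[120:290,200:420];cv2.imwrite('pics/s3c.png',cv2.resize(a,None,fx=3.5,fy=3.5,interpolation=2))
E
```

```text
clock: 7.1
tool_pos: [0.5809, 0.0384, 0.1354]
tool_rot: [[0.991, -0.137, -0.0], [-0.137, -0.991, -0.0], [-0.0, 0.0, -1.0]]
contact_force: [-0.1, -0.8, 0.8]
opening: -0.002
grasp_force: 0.1
```

View pics/s3c.png

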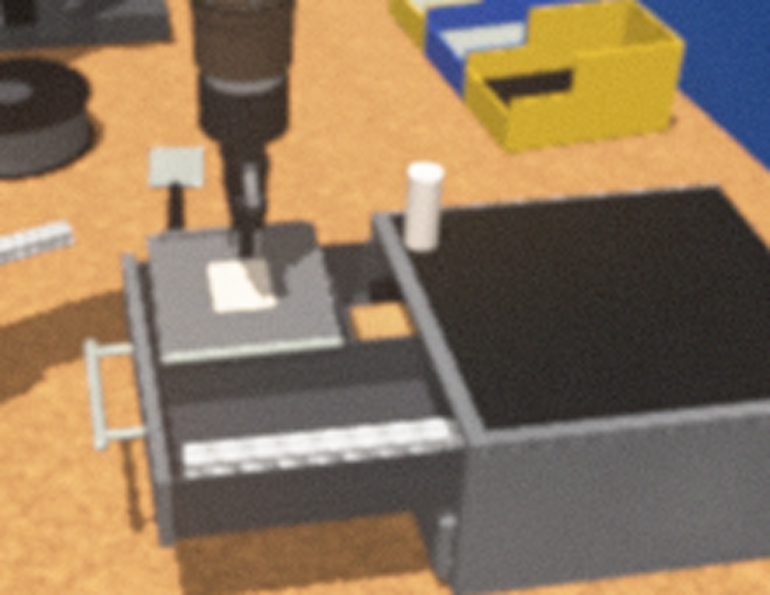

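The lid looks nearly flat, but there is no firm contact force yet. I'll press further in small steps.

```bash
python3 -m creep '{"offset":[[0,0,-1],[0,0,-2],[0,0,-3],[0,0,-4],[0,0,-4]],"yaw":[0,0,0,0,0],"fingers":[1,1,1,1,1]}'
```

```text
clock: 7.65
tool_pos: [0.5809, 0.0384, 0.1314]
tool_rot: [[0.991, -0.137, -0.0], [-0.137, -0.991, -0.0], [-0.0, 0.0, -1.0]]
contact_force: [0.1, -1.2, -0.6]
opening: 0.001
grasp_force: 0.1
```

Run:
```python
from h import *
from fit import W,p,C
np.set_printoptions(precision=1,suppress=True)
s=env.sense();print(s['tool_pos'],s['contact_force'])
for n in('side','scene'):
    c=C[n]
    k=(lambda q:(q-[200,120])*3.5) if n=='side' else (lambda q:(q-[180,150])*4)
    for th in(0,.1,.2,.3):
        P=[[x,.008+.131*np.cos(th),.142+.131*np.sin(th)] for x in(-.213,-.063)]+[[-.213,.008,.142],[-.063,.008,.142]]
        print(n,th,k(proj(c,W(p,P))).ravel())
    print('tip',k(proj(c,np.array(s['tool_pos']))))
save(C['scene'],'x');a=cv2.imread('pics/x.png')[150:290,180:330];cv2.imwrite('pics/xc.png',cv2.resize(a,None,fx=4,fy=4,interpolation=2))
```

```text
[ 0.701 -0.069 -0.103] -5.924409956642451 [-1.8 -0.7 -0.5 -1.9  1.8 -0.  -1.   1.9 -1.6 -0.2 -0.6 -1.9 -0.1 -2.4
  2.1  0. ]
[0.6 0.  0.1] [ 0.4 -0.2 -0. ]
side 0 [145.9 266.4 310.1 251.3 161.5 354.  339.8 336.1]
side 0.1 [145.2 254.6 310.5 239.7 161.5 354.  339.8 336.1]
side 0.2 [144.7 243.6 311.2 228.7 161.5 354.  339.8 336.1]
side 0.3 [144.4 233.5 312.1 218.6 161.5 354.  339.8 336.1]
tip [[244.1 295.8]]
scene 0 [356.5 134.1 440.3 251.3 219.4 186.9 296.8 311. ]
scene 0.1 [355.6 123.9 439.9 241.4 219.4 186.9 296.8 311. ]
scene 0.2 [353.3 114.3 438.2 232.1 219.4 186.9 296.8 311. ]
scene 0.3 [349.7 105.2 435.  223.3 219.4 186.9 296.8 311. ]
tip [[354.  223.6]]
```

View pics/xc.png

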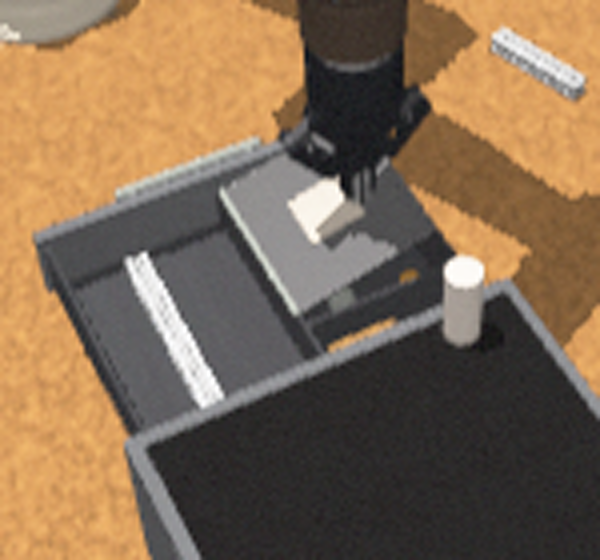

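The lid's rear free corner is at about (435,225) in the crop, so the lid is still around 0.25–0.3 rad. The visible fingertip stands higher than the TCP value suggests. I'll measure the lid numerically while pressing on.

```bash
cat > lid.py <<'E'
from h import *
np.set_printoptions(precision=4,suppress=True)
s=env.sense();print(s['clock'],s['tool_pos'],s['contact_force'],s['effort'])
for n in('side','scene'):
    c=env.capture(n);save(c,'l_%s_%.2f'%(n,s['clock']))
    print(n,[(np.array(x['at']).round(3).tolist(),round(x['p'],2)) for x in env.boxes_of(c,'parts_lid')[:2]])
    if n=='side':
        g=cv2.cvtColor(c['img'],cv2.COLOR_RGB2GRAY)
        for u in(283,286):print(u,g[172:206,u])
E
python3 lid.py
python3 -m creep '{"offset":[[0,0,-2],[0,0,-4],[0,0,-6],[0,0,-6]],"yaw":[0,0,0,0],"fingers":[1,1,1,1]}'
python3 lid.py
python3 - <<'E'
import cv2,glob,os
fs=['pics/s3.png']+sorted(glob.glob('pics/l_side*'),key=lambda f:float(f[12:-4].split('_')[-1]))
import numpy as np
a=[cv2.resize(cv2.imread(f)[165:230,225:305],None,fx=4.8,fy=4.8,interpolation=2) for f in fs]
g=sorted(glob.glob('pics/l_scene*'),key=lambda f:float(f[:-4].split('_')[-1]))
b=[cv2.resize(cv2.imread(f)[165:240,225:300],None,fx=3.6,fy=3.6,interpolation=2) for f in g]
print(fs,g)
w=np.zeros((590,790,3),np.uint8)
for i,x in enumerate(a[1:]): w[:312,i*394:i*394+384]=x
for i,x in enumerate(b): w[315:585,i*394:i*394+270]=x
cv2.imwrite('pics/cmp.png',w)
E
```

```text
7.75 [0.5808 0.0384 0.1314] [ 0.3687 -0.1812 -0.0033] [  0.0149 -36.5136  17.2218   3.8207  -0.0101   0.0003]
side [([0.564, -0.0, 0.156], 0.83)]
283 [186 181 183 183 180 179 182 178 184 184 183 165 123  90  93  91  92  94
  91  90  86  92  91  99 118 142 151 149 151 151 149 146 148 146]
286 [176 174 179 180 179 184 186 185 183 187 183 158 128  96  92  91  89  90
  91  92  91  98 113 138 150 153 150 151 150 150 150 149 152 149]
scene [([0.594, -0.002, 0.162], 0.25)]
clock: 8.35
tool_pos: [0.5808, 0.0384, 0.1252]
tool_rot: [[0.991, -0.137, -0.001], [-0.137, -0.991, -0.0], [-0.001, 0.0, -1.0]]
contact_force: [0.8, 0.3, 0.2]
opening: -0.003
grasp_force: 0.0
8.35 [0.5808 0.0384 0.1252] [0.7949 0.2519 0.2389] [  0.0021 -36.6198  17.0057   3.7679   0.0056   0.0001]
side [([0.566, 0.001, 0.153], 0.89), ([0.766, -0.161, 0.146], 0.16)]
283 [182 179 181 185 182 183 180 183 184 186 184 183 176 151 113  89  90  89
  93  89  88  86  87  88  92 106 130 145 149 150 149 152 147 146]
286 [177 177 182 179 178 182 185 185 185 186 185 183 177 154 116  92  88  91
  89  89  88  89  96 105 126 143 152 145 152 150 150 147 146 147]
scene [([0.594, -0.004, 0.152], 0.75)]
['pics/s3.png', 'pics/l_side_7.75.png', 'pics/l_side_8.35.png'] ['pics/l_scene_7.75.png', 'pics/l_scene_8.35.png']
```

View pics/cmp.png

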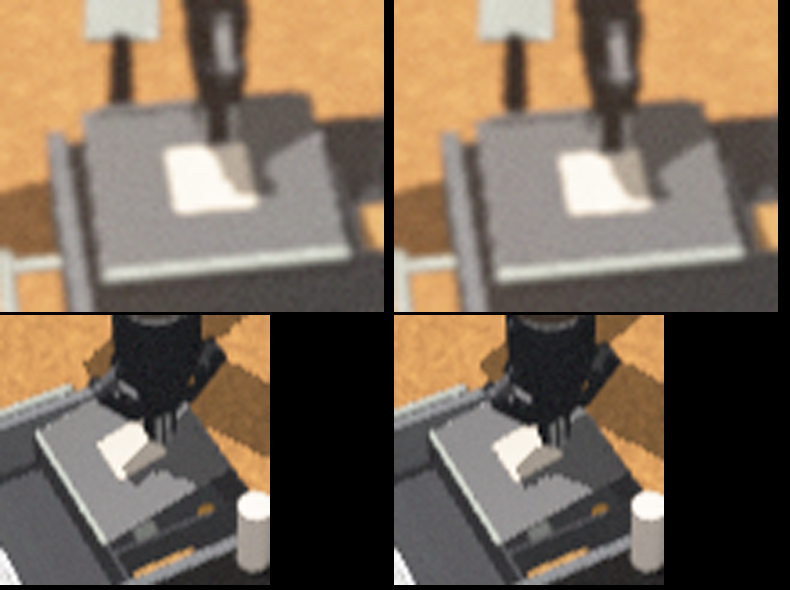

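The lid follows the tip: its far edge drops about 2 px per 6 mm. I'll keep going in small steps, watching the force.

```bash
python3 -m creep '{"offset":[[0,0,-3],[0,0,-6],[0,0,-9],[0,0,-10],[0,0,-10]],"yaw":[0,0,0,0,0],"fingers":[1,1,1,1,1]}'; python3 lid.py | grep -v '^28'
python3 -m creep '{"offset":[[0,0,-1],[0,0,-2],[0,0,-3],[0,0,-4],[0,0,-4]],"yaw":[0,0,0,0,0],"fingers":[1,1,1,1,1]}'; python3 lid.py
```

```text
clock: 9.05
tool_pos: [0.5807, 0.0384, 0.1153]
tool_rot: [[0.991, -0.137, -0.001], [-0.137, -0.991, -0.0], [-0.001, 0.0, -1.0]]
contact_force: [0.4, 0.6, 0.4]
opening: -0.001
grasp_force: 0.0
9.05 [0.5807 0.0384 0.1153] [0.4095 0.5568 0.4333] [  0.0239 -36.8981  16.8525   3.7402   0.0225  -0.0002]
side [([0.567, 0.001, 0.146], 0.95)]
  88  87  90  87  87  89  88  86  89  96 121 136 145 145 146 150]
  96  87  87  81  92  87  87  94 116 138 148 145 148 148 145 146]
scene [([0.593, -0.002, 0.149], 0.79)]
clock: 9.75
tool_pos: [0.5809, 0.0384, 0.1115]
tool_rot: [[0.991, -0.137, -0.0], [-0.137, -0.991, -0.0], [-0.0, 0.0, -1.0]]
contact_force: [0.4, -0.1, -0.8]
opening: -0.003
grasp_force: 0.1
9.75 [0.5809 0.0384 0.1115] [ 0.4044 -0.1316 -0.7723] [ -0.0379 -36.8942  16.5875   3.6833  -0.0215   0.0005]
side [([0.567, 0.001, 0.146], 0.84)]
283 [182 180 184 182 181 182 181 184 179 186 179 182 185 185 185 180 180 157
 116  85  88  85  85  84  85  86  85  84  99 126 139 146 147 143]
286 [177 178 182 181 181 182 183 182 185 186 183 183 183 184 180 180 175 159
 125  97  84  86  82  86  87  84  92 110 129 141 144 141 146 144]
scene [([0.594, -0.002, 0.146], 0.93)]
```

```bash
python3 -m creep '{"offset":[[0,0,-1],[0,0,-2],[0,0,-3],[0,0,-4],[0,0,-4]],"yaw":[0,0,0,0,0],"fingers":[1,1,1,1,1]}'; python3 lid.py
python3 -m creep '{"offset":[[0,0,-1],[0,0,-2],[0,0,-3],[0,0,-3]],"yaw":[0,0,0,0],"fingers":[1,1,1,1]}'; python3 lid.py
```

```text
clock: 10.45
tool_pos: [0.5809, 0.0384, 0.1074]
tool_rot: [[0.991, -0.137, -0.0], [-0.137, -0.991, -0.0], [-0.0, 0.0, -1.0]]
contact_force: [-0.5, 0.2, 0.2]
opening: 0.002
grasp_force: 0.0
10.45 [0.5809 0.0384 0.1074] [-0.4978  0.2167  0.2417] [  0.0096 -37.1054  16.6061   3.6799   0.0077   0.    ]
side [([0.568, -0.0, 0.144], 0.71), ([0.598, -0.143, 0.107], 0.56)]
283 [183 181 186 184 182 178 180 181 181 186 181 183 183 184 185 180 182 171
 147 103  84  82  83  83  82  84  78  87  85 100 122 141 144 145]
286 [176 178 184 177 179 182 187 184 184 189 181 184 183 183 183 181 179 165
 127  90  81  88  83  83  86  82  85  87 109 131 142 144 147 141]
scene [([0.594, 0.001, 0.144], 0.72)]
clock: 11.05
tool_pos: [0.5809, 0.0384, 0.1045]
tool_rot: [[0.991, -0.137, -0.0], [-0.137, -0.991, -0.0], [-0.0, 0.0, -1.0]]
contact_force: [0.1, 0.4, 0.6]
opening: -0.002
grasp_force: 0.0
11.05 [0.5809 0.0384 0.1045] [0.0598 0.4017 0.5856] [  0.0186 -37.2286  16.5716   3.6723   0.0087   0.0001]
side [([0.566, -0.0, 0.141], 0.84), ([0.599, -0.139, 0.103], 0.68)]
283 [184 180 181 184 181 178 180 183 180 182 182 183 187 185 182 184 181 174
 137  99  78  82  84  81  81  79  81  80  85  90 109 132 143 140]
286 [177 176 179 178 179 180 183 181 183 186 184 183 185 185 182 183 177 163
 125  83  75  78  80  83  83  77  82  81 100 117 139 141 140 141]
scene [([0.593, -0.003, 0.144], 0.94)]
```

Run:
```python
from h import *
np.set_printoptions(precision=3,suppress=True)
s=env.sense();c=env.capture('wrist');save(c,'w2');T=np.array(s['tool_pos'])
print(c['extrinsics'])
for d in(0,.01,.02,.03,.04): print(d,proj(c,T+[0,0,d])[0])
from fit import W,p
for th in(0,.05,.1,.2):
  print(th,proj(c,W(p,[[-.213,.008+.131*np.cos(th),.142+.131*np.sin(th)],[-.213,.008,.142],[-.063,.008+.131*np.cos(th),.142+.131*np.sin(th)]])).ravel())
a=cv2.imread('pics/w2.png');b=cv2.imread('pics/l_side_11.05.png')[150:250,220:320];
w=np.zeros((420,800,3),np.uint8);w[:,:480]=a[:,:480];w[:320,480:]=cv2.resize(b,(320,320),interpolation=2);cv2.imwrite('pics/cmp2.png',w)
```

```text
[[-0.138  0.945  0.296  0.656]
 [-0.99  -0.132 -0.04   0.026]
 [ 0.001 -0.299  0.954  0.285]
 [ 0.     0.     0.     1.   ]]
0 [270.489 244.73 ]
0.01 [270.364 252.548]
0.02 [270.225 261.213]
0.03 [270.07  270.871]
0.04 [269.897 281.703]
[ 0.701 -0.069 -0.103] -5.924409956642451 [-1.8 -0.7 -0.5 -1.9  1.8 -0.  -1.   1.9 -1.6 -0.2 -0.6 -1.9 -0.1 -2.4
  2.1  0. ]
0 [185.954 430.199 450.702 422.663 143.779 120.84 ]
0.05 [183.243 442.032 450.702 422.663 138.18  122.145]
0.1 [181.047 454.672 450.702 422.663 132.997 123.538]
0.2 [178.467 482.593 450.702 422.663 124.226 126.635]
```

View pics/cmp2.png

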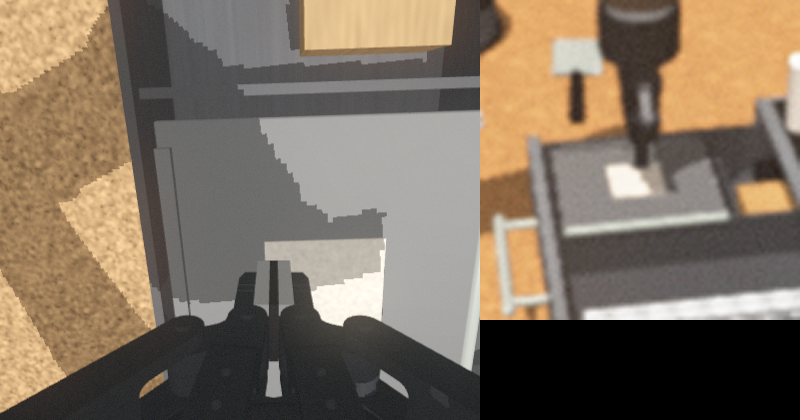

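Wrist view: the fingertip is at (273,262), which projects about 20 mm or more above the reported TCP. The lid's rear-left corner is at (155,120), matching near-zero angle. I'll press until the force rises; that also calibrates the true tip height.

```bash
python3 -m creep '{"offset":[[0,0,-1],[0,0,-2],[0,0,-2]],"yaw":[0,0,0],"fingers":[1,1,1]}' | egrep 'pos|contact'
python3 -m creep '{"offset":[[0,0,-1],[0,0,-2],[0,0,-2]],"yaw":[0,0,0],"fingers":[1,1,1]}'| egrep 'pos|contact'
```

```text
tool_pos: [0.5811, 0.0384, 0.1043]
contact_force: [-2.4, 0.2, 7.8]
tool_pos: [0.5812, 0.0384, 0.1042]
contact_force: [-5.9, 0.6, 16.2]
```

```bash
python3 lid.py
```

```text
12.0 [0.5812 0.0384 0.1042] [-5.9292  0.6229 16.1937] [ -0.8365 -28.5662  14.3701   2.9725   1.7267   0.0098]
side [([0.566, 0.0, 0.144], 0.9)]
283 [181 179 185 180 183 179 177 179 184 183 181 182 183 185 183 184 181 174
 141  93  81  87  84  84  84  83  80  80  81  87 113 130 144 139]
286 [173 179 180 177 180 182 184 184 185 182 182 184 188 183 182 183 178 166
 125  86  79  80  85  84  78  81  81  83 102 123 137 141 145 142]
scene [([0.596, -0.0, 0.142], 0.9)]
```

The force rises at a hard stop, so the lid is shut. Before grasping I'll check the tip-height discrepancy against the earlier free-air pictures.

Run:
```python
from h import *
np.set_printoptions(precision=1,suppress=True)
S=env.capture('side');C=env.capture('scene')
for d in(0,.02,.04,.06,.08):
    print(d,proj(S,[.577,.003,.2154+d])[0],'start',proj(S,[.282,.557,.193+d])[0],proj(C,[.282,.557,.193+d])[0])
# dark tip columns
a=cv2.cvtColor(cv2.imread('pics/scene1.png'),6);
for r in range(66,96,2): print(r,''.join('#' if v<75 else '.' for v in a[r,310:370]))
b=cv2.cvtColor(cv2.imread('pics/s2.png'),6)
for r in range(150,200,2): print(r,b[r,262:284:2])
```

```text
0 [271.3 187.8] start [159.8 128.2] [334.7  95.7]
0.02 [271.3 182. ] start [158.9 123.3] [335.2  91.5]
0.04 [271.2 176. ] start [158.  118.4] [335.7  87.2]
0.06 [271.2 169.9] start [157.1 113.4] [336.2  82.8]
0.08 [271.2 163.7] start [156.2 108.3] [336.8  78.4]
66 ...........#####...####################....#####............
68 ..........#####....###################.....#####............
70 ..........####...#######################...#####............
72 .........#####..#######..###..##....############............
74 ..........###########.................#########.............
76 ..........#########...................#####.................
78 .............####.....................##.#..................
80 .............###.....................##.##..................
82 .............###.....................##.#...................
84 ..............#...........####........#.....................
86 .....................############...........................
88 ................###################.........................
90 ..........############################......................
92 ...
[... 671 characters left out ...]

172 [183 184 175 129  72  54  94 176 182 185 189]
174 [178 186 178 134  68  57  92 153 147 147 142]
176 [148 151 144 137  86  75 103 109 104 102 101]
178 [124 118 124 124 115 112 114 104 101 101 103]
180 [141 136 137 132 104 104 105 102 103 106 100]
182 [140 142 142 141 116 101 104 104 105  99 101]
184 [144 143 143 142 133 111 105 101 104 100 105]
186 [141 141 141 140 140 127 103 103 103  98 101]
188 [148 150 156 168 172 174 142 140 125 103 101]
190 [225 232 237 237 241 242 214 193 160  98 102]
192 [235 241 241 243 243 242 238 190 161 103 104]
194 [237 241 242 243 242 243 243 209 171 108 101]
196 [234 239 241 241 241 241 243 232 176 109 100]
198 [233 241 241 241 242 242 243 238 183 109 102]
```

The visible tips are about 38 mm above the reported TCP in every view (scene start row 84, side row 177, lid contact), so real tip z ≈ reported + 38 mm. I'll lift, then move over the bar.

```bash
python3 -m creep '{"offset":[[0,0,10],[0,0,40],[0,0,80],[0,-20,110],[-8,-60,110],[-18,-100,110],[-30,-140,110],[-41,-169,110],[-41,-169,110],[-41,-169,110]],"yaw":[0,0,0,0,0,0,0,0,0,0],"fingers":[1,1,1,0.8,0.6,0.4,0.4,0.4,0.4,0.4]}'
cat > bar.py <<'E'
from h import *
np.set_printoptions(precision=3,suppress=True)
s=env.sense();c=env.capture('wrist');save(c,'w_%.2f'%s['clock'])
for t in('parts_lid','bar','bar_front','bar_back','drawer_front_rim'):
    print(t,[(np.array(x['at']).round(3).tolist(),round(x['p'],2)) for x in env.boxes_of(c,t)[:2]])
R=np.array(s['tool_rot']);T=np.array(s['tool_pos'])
g=c['img'].astype(int).sum(2)
for r in range(120,400,20):
    k=np.where((g[r]>480)&(np.abs(c['img'][r].astype(int)[:,0]-c['img'][r].astype(int)[:,2])<30))[0]
    if len(k)>3:
        k=k[(k>np.median(k)-40)&(k<np.median(k)+40)]; m=k.mean(); w=onz(c,(m,r),.11);print(r,k.min(),k.max(),w,'tool',R.T@(w-T))
E
python3 bar.py
```

```text
clock: 13.3
tool_pos: [0.5399, -0.1311, 0.2107]
tool_rot: [[0.99, -0.138, 0.0], [-0.138, -0.99, 0.0], [0.0, -0.0, -1.0]]
contact_force: [0.4, -0.2, -0.1]
opening: 0.603
grasp_force: 0.0
parts_lid [([0.573, -0.003, 0.141], 0.96)]
bar []
bar_front [([0.602, -0.138, 0.108], 0.87)]
bar_back [([0.593, -0.144, 0.11], 0.59)]
drawer_front_rim [([0.583, -0.062, 0.118], 0.93)]
120 262 287 [ 0.596 -0.142  0.11 ] tool [0.057 0.003 0.101]
140 262 287 [ 0.582 -0.139  0.11 ] tool [0.042 0.002 0.101]
160 19 83 [0.59  0.031 0.11 ] tool [ 0.028 -0.168  0.101]
180 28 97 [0.574 0.03  0.11 ] tool [ 0.012 -0.164  0.101]
200 40 109 [0.558 0.027 0.11 ] tool [-0.004 -0.159  0.101]
220 55 112 [0.541 0.027 0.11 ] tool [-0.021 -0.156  0.101]
240 265 288 [ 0.501 -0.13   0.11 ] tool [-0.038  0.004  0.101]
260 156 164 [ 0.497 -0.032  0.11 ] tool [-0.056 -0.093  0.101]
280 158 167 [ 0.479 -0.03   0.11 ] tool [-0.075 -0.092  0.101]
300 550 559 [ 0.413 -0.359  0.11 ] tool [-0.094  0.243  0.101]
320 248 256 [ 0.43  -0.098  0.11 ] tool [-0.114 -0.017  0.101]
```

The bar lies on the tool axis, 3 mm to the right, and the lid reads z = 0.141 m, which is shut. I'll descend.

```bash
python3 -m creep '{"offset":[[0,-3,-40],[0,-3,-80],[0,-3,-110],[0,-3,-125],[0,-3,-130],[0,-3,-130]],"yaw":[0,0,0,0,0,0],"fingers":[0.4,0.4,0.4,0.4,0.4,0.4]}' | egrep 'pos|cont'
python3 -m creep '{"offset":[[0,0,-4],[0,0,-8],[0,0,-12],[0,0,-12]],"yaw":[0,0,0,0],"fingers":[0.4,0.4,0.4,0.4]}'| egrep 'pos|cont'
python3 -m creep '{"offset":[[0,0,-3],[0,0,-6],[0,0,-9],[0,0,-11],[0,0,-11]],"yaw":[0,0,0,0,0],"fingers":[0.4,0.4,0.4,0.4,0.4]}'| egrep 'pos|cont'
```

```text
tool_pos: [0.5401, -0.1332, 0.0803]
contact_force: [0.0, 0.2, 0.3]
tool_pos: [0.5397, -0.1335, 0.0683]
contact_force: [0.3, -0.7, -0.2]
tool_pos: [0.5397, -0.1336, 0.0572]
contact_force: [0.6, 0.1, 0.3]
```

```bash
python3 -m creep '{"offset":[[0,0,0],[0,0,0],[0,0,0],[0,0,0],[0,0,0],[0,0,0],[0,0,0],[0,0,0]],"yaw":[0,0,0,0,0,0,0,0],"fingers":[0.6,0.8,1,1,1,1,1,1]}' 30
python3 -m creep '{"offset":[[0,0,4],[0,0,8],[0,0,12],[0,0,15],[0,0,15]],"yaw":[0,0,0,0,0],"fingers":[1,1,1,1,1]}'
python3 bar.py | head -4
```

```text
clock: 15.9
tool_pos: [0.5403, -0.1335, 0.0579]
tool_rot: [[0.991, -0.137, 0.001], [-0.137, -0.991, -0.0], [0.001, -0.0, -1.0]]
contact_force: [-0.0, 0.2, 1.1]
opening: 0.224
grasp_force: 29.9
clock: 16.4
tool_pos: [0.5402, -0.1336, 0.0731]
tool_rot: [[0.991, -0.137, 0.001], [-0.137, -0.991, -0.0], [0.001, -0.0, -1.0]]
contact_force: [0.7, -0.2, -0.9]
opening: 0.219
grasp_force: 29.6
parts_lid [([0.551, -0.047, 0.142], 0.96)]
bar [([0.586, -0.137, 0.127], 0.78), ([0.55, -0.052, 0.143], 0.7)]
bar_front []
bar_back [([0.583, -0.142, 0.126], 0.57)]
```

The grip holds at 19 mm opening. I'll lift in steps with a light grip so the bar can pivot.

```bash
python3 -m creep '{"offset":[[0,0,5],[0,0,10],[0,0,15],[0,0,20],[0,0,25],[0,0,30],[0,0,30]],"yaw":[0,0,0,0,0,0,0],"fingers":[1,1,1,1,1,1,1]}' 20 | egrep 'pos|cont|open|grasp'
python3 -m creep '{"offset":[[0,0,4],[0,0,8],[0,0,12],[0,0,12]],"yaw":[0,0,0,0],"fingers":[1,1,1,1]}'  | egrep 'pos|cont|open|grasp'
python3 - <<'E'
from h import *
c=env.capture('side');save(c,'b1')
for t in('bar','bar_front','bar_back'): print(t,[(np.array(x['at']).round(3).tolist(),round(x['p'],2)) for x in env.boxes_of(c,t)[:2]])
g=cv2.cvtColor(c['img'],cv2.COLOR_RGB2GRAY)
for u in range(244,332,8):
    k=np.where(g[185:275,u]>190)[0]; print(u,(k.min()+185,k.max()+185) if len(k) else None)
E
```

```text
tool_pos: [0.5405, -0.1336, 0.1036]
contact_force: [-0.0, -0.7, -1.6]
opening: 0.227
grasp_force: 29.6
tool_pos: [0.54, -0.1335, 0.115]
contact_force: [-0.5, 1.0, -2.0]
opening: 0.222
grasp_force: 29.0
bar [([0.598, -0.148, 0.156], 0.93), ([0.468, -0.371, 0.004], 0.54)]
bar_front [([0.6, -0.148, 0.16], 0.88), ([0.737, 0.021, 0.211], 0.22)]
bar_back [([0.599, -0.146, 0.153], 0.68), ([0.598, 0.469, -0.002], 0.32)]
244 None
252 (np.int64(221), np.int64(238))
260 (np.int64(203), np.int64(238))
268 None
276 None
284 None
292 (np.int64(231), np.int64(238))
300 (np.int64(229), np.int64(238))
308 (np.int64(209), np.int64(234))
316 (np.int64(229), np.int64(237))
324 (np.int64(229), np.int64(237))
```

The bar is tilting front-up (side rows 221 at the front, 229 at the rear) with under 2 N of force. I'll continue.

```bash
python3 -m creep '{"offset":[[0,0,5],[0,0,10],[0,0,15],[0,0,20],[0,0,25],[0,0,28],[0,0,28]],"yaw":[0,0,0,0,0,0,0],"fingers":[1,1,1,1,1,1,1]}' | egrep 'pos|cont|open|grasp'
python3 - <<'E'
from h import *
c=env.capture('side');save(c,'b2')
g=cv2.cvtColor(c['img'],cv2.COLOR_RGB2GRAY)
for t in('bar','parts_lid'): print(t,[(np.array(x['at']).round(3).tolist(),round(x['p'],2)) for x in env.boxes_of(c,t)[:2]])
# bar axis y(x): sample; fit tilt from lower edge
from fit import p
def axis(u,v): # intersect ray with vertical plane of bar
    E=c['extrinsics'];d=E[:3,:3]@(np.linalg.solve(np.array(c['camera_matrix']),[u,v,1])*[1,-1,-1]);o=E[:3,3]
    n=np.array([.138,.99,0]);q=np.array([.54,-.1335-.01,0]);t=n@(q-o)/(n@d);return o+t*d
for u in list(range(240,262,4))+list(range(284,336,6)):
    k=np.where(g[165:265,u]>185)[0]
    if len(k): print(u,k.min()+165,k.max()+165,axis(u,k.max()+165).round(3))
E
```

```text
tool_pos: [0.54, -0.1336, 0.1432]
contact_force: [0.2, -0.8, -2.8]
opening: 0.223
grasp_force: 28.7
bar [([0.598, -0.146, 0.174], 0.85), ([0.599, 0.469, 0.002], 0.2)]
parts_lid [([0.553, 0.007, 0.144], 0.83)]
[ 0.701 -0.069 -0.103] -5.924409956642451 [-1.8 -0.7 -0.5 -1.9  1.8 -0.  -1.   1.9 -1.6 -0.2 -0.6 -1.9 -0.1 -2.4
  2.1  0. ]
240 168 243 [ 0.454 -0.131  0.144]
244 165 192 [ 0.472 -0.134  0.306]
248 165 222 [ 0.478 -0.135  0.213]
252 165 228 [ 0.487 -0.136  0.192]
256 219 228 [ 0.498 -0.138  0.191]
260 202 229 [ 0.508 -0.139  0.186]
290 174 233 [ 0.588 -0.15   0.164]
296 169 233 [ 0.604 -0.152  0.162]
302 169 234 [ 0.621 -0.155  0.157]
308 166 235 [ 0.637 -0.157  0.152]
314 177 236 [ 0.654 -0.159  0.147]
320 165 233 [ 0.67  -0.162  0.155]
326 166 236 [ 0.688 -0.164  0.143]
332 170 176 [ 0.689 -0.164  0.335]
```

Tilt is about 16° and the front underside is about 0.19 m, above the rim at 0.152. I'll draw it out along its own slope, then up.

```bash
python3 -m creep '{"offset":[[-12,2,2],[-25,3,5],[-37,5,8],[-50,7,11],[-62,8,14],[-75,10,17],[-87,12,19],[-100,14,22],[-115,16,25],[-115,16,25]],"yaw":[0,0,0,0,0,0,0,0,0,0],"fingers":[1,1,1,1,1,1,1,1,1,1]}' | egrep 'pos|cont|open|grasp'
python3 - <<'E'
from h import *
c=env.capture('side');save(c,'b3')
for t in('bar','parts_lid','drawer_front_rim'): print(t,[(np.array(x['at']).round(3).tolist(),round(x['p'],2)) for x in env.boxes_of(c,t)[:2]])
E
```

```text
tool_pos: [0.423, -0.1174, 0.1681]
contact_force: [0.7, 0.4, -1.7]
opening: 0.227
grasp_force: 28.9
bar [([0.502, -0.132, 0.196], 0.66)]
parts_lid []
drawer_front_rim [([0.588, -0.073, 0.119], 0.8)]
```

```bash
python3 -m creep '{"offset":[[0,0,10],[0,0,25],[0,0,40],[0,0,60],[0,0,80],[0,0,100],[0,0,120],[0,0,140],[0,0,150],[0,0,150]],"yaw":[0,0,0,0,0,0,0,0,0,0],"fingers":[1,1,1,1,1,1,1,1,1,1]}' | egrep 'clock|pos|cont|open|grasp'
python3 - <<'E'
from h import *
from fit import p
def ray(c,u,v):
    E=c['extrinsics'];return E[:3,3],E[:3,:3]@(np.linalg.solve(np.array(c['camera_matrix']),[u,v,1])*[1,-1,-1])
for n in('side','scene'):
    c=env.capture(n);save(c,'f_'+n)
    for t in('bar','parts_lid','glue_stick','bracket'): print(n,t,[(np.array(x['at']).round(3).tolist(),round(x['p'],2)) for x in env.boxes_of(c,t)[:2]])
    if n=='side':
        g=c['img'].astype(int);o=c['extrinsics'][:3,3]
        nn=np.array([.138,.99,0]);q=np.array([.423,-.1174-.01,0])
        m=((g.min(2)>165)&((g.max(2)-g.min(2))<35)).astype(np.uint8);m[:100]=0
        k,lab,st,ce=cv2.connectedComponentsWithStats(m)
        for i in range(1,k):
            if st[i,4]>40:
                x,y,w,h=st[i,:4];ys,xs=np.where(lab==i);out=[]
                for j in(xs.argmin(),xs.argmax()):
                    o,d=ray(c,xs[j],ys[j]);t=nn@(q-o)/(nn@d);out.append((o+t*d).round(3).tolist())
                print(st[i],out)
E
```

```text
clock: 21.15
tool_pos: [0.4259, -0.1176, 0.3191]
contact_force: [0.3, 0.2, -3.2]
opening: 0.225
grasp_force: 28.9
[ 0.701 -0.069 -0.103] -5.924409956642451 [-1.8 -0.7 -0.5 -1.9  1.8 -0.  -1.   1.9 -1.6 -0.2 -0.6 -1.9 -0.1 -2.4
  2.1  0. ]
side bar [([0.504, -0.132, 0.34], 0.58)]
side parts_lid [([0.566, 0.003, 0.14], 0.92)]
side glue_stick [([0.735, 0.016, 0.213], 0.73)]
side bracket [([0.47, -0.37, 0.003], 0.93), ([0.572, 0.008, 0.138], 0.69)]
[  39  100   75   20 1199] [[0.08, -0.08, 0.558], [0.214, -0.098, 0.531]]
[318 116  19   6  63] [[0.644, -0.158, 0.49], [0.685, -0.164, 0.49]]
[ 14 125  36  74 406] [[0.017, -0.071, 0.509], [0.029, -0.073, 0.33]]
[327 127  23   9 128] [[0.667, -0.161, 0.462], [0.718, -0.169, 0.462]]
[232 163  77  28 836] [[0.445, -0.13, 0.349], [0.629, -0.156, 0.322]]
[199 164  19  14 190] [[0.371, -0.12, 0.376], [0.412, -0.126, 0.378]]
[316 167  10  24 184] [[0.649, -0.159, 0.327], [0.669, -0.162, 0.359]]
[192 184  28  12 145] [[0.349, -0.117, 0.32], [0.413, -0.126, 0.331]]
[267 200  12  11  90] [[0.527, -0.142, 0.274], [0.555, -0.146, 0.25]]
[278 216  19   4
[... 249 characters left out ...]
43, -0.27, 0.008]]
[227 240  14   8  45] [[0.42, -0.127, 0.158], [0.454, -0.132, 0.148]]
[ 41 275  65  31 944] [[-0.072, -0.058, 0.061], [0.082, -0.08, 0.028]]
[333 326  27  46 928] [[0.756, -0.174, -0.449], [0.836, -0.185, -0.314]]
[206 376  46  33 355] [[0.305, -0.111, -0.464], [0.455, -0.132, -0.658]]
[283 406  11  14  74] [[0.579, -0.149, -0.787], [0.618, -0.155, -0.728]]
[526 411  18   9 123] [[1.743, -0.311, -1.064], [1.863, -0.328, -1.142]]
scene bar [([0.526, -0.134, 0.335], 0.85)]
scene parts_lid [([0.578, 0.012, 0.142], 0.75)]
scene glue_stick [([0.578, 0.015, 0.145], 0.68), ([0.752, 0.023, 0.218], 0.45)]
scene bracket [([0.482, -0.368, 0.015], 0.65), ([0.602, 0.476, 0.002], 0.34)]
```

The bar is held with its front at about 0.37 m and its rear at about 0.32 m. The lid is flat and the bystanders I checked have not moved. I'll settle and hand in.

```bash
python3 -m creep '{"offset":[[0,0,0],[0,0,0],[0,0,0],[0,0,0]],"yaw":[0,0,0,0],"fingers":[1,1,1,1]}' | egrep 'pos|grasp'; python3 -c "
from rig import env
print(env.finish_job())"
```

```text
tool_pos: [0.425, -0.1176, 0.3176]
grasp_force: 28.9
the job is handed in; nothing more can be done
None
```

The job is handed in, with no verdict returned: the lid is shut, and the extrusion is out of the drawer, held still in the gripper with both ends about 0.32 m or more above the bench.

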